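# Turn the row of pocket knives round for the customers

### The arm

A 6-joint arm with a two-finger parallel gripper is mounted at the origin on the work surface. World frame = base frame: x ahead of the robot, y to its left, z up, the work surface at z = 0. Lengths are in m, angles in rad, forces in N, time in s.
With the tool pointing down it reaches from about 0.35 to 0.925 m from the base axis. Payload 6.4 kg.
Tool frame: the origin (TCP) lies at the very end of the fingers, on their centre line; the grasp point (between the pads) lies 19 mm behind it (grip_point_offset is the distance from the TCP to the grasp point, in m); z points along the fingers, y is the line along which they close (so a half turn about z gives the same grasp; the last joint's range is limited). The gripper opens to 94 mm and grips with 3 to 60 N. Pads are 16 mm wide; open, the fingers measure 119 mm over their backs; the gripper's body (75 mm by 177 mm) begins 78 mm behind the grasp point.
Start: joints at [1.015, 0.245, 1.558, -0, 1.339, -0.174], TCP at [0.242, 0.603, 0.205] pointing down, gripper open.
Joint ranges: [-3.13, 3.13], [-1.02, 2.26], [0.13, 2.54], [-0.95, 4.09], [0.21, 2.88], [-2.74, 2.74]. Speed limits (rad/s): [2.57, 2.57, 3.14, 3.14, 3.14, 3.14].

### API

Orientations are given as a unit quaternion [x, y, z, w].
In Python, from cell import * gives the robot as it stands.
- The arm moves only by the tool arm_command, never from a script. Its argument "targets" is a list of rows, each an object of numbers: "fingers": the opening, from 0 (shut) to 1 (fully open); "tx", "ty", "tz": the shift along the tool's x, y, z in mm; "turn": the turn about the tool's z in rad. In form: [{"fingers": .., "tx": .., "ty": .., "tz": .., "turn": ..}, ...]. A call has exactly 5 rows; each row is the pose to reach, as a shift and turn from the pose commanded when the call began, along the tool's axes at that moment; what a row does not reach only later rows make up. A row lasts 1/8 s, in which the tool goes at most 62.5 mm and 10.7 degrees, less where a joint would pass 70% of its speed; a pose out of reach is approached as far as the arm can. A call with a gripper value outside its range is refused whole. The fingers move at their own pace and stop on an object; the grip force is fixed at half the most. Time passes only in rows, so rows that repeat a pose let the fingers close, or fill a call up. It gives the time, the measured TCP pose, the force, the opening and the grip force at its end, in the units of the state.
- observe(): the state, without advancing time (a new reading comes with each control period).
- capture(name): name is "scene" or "side" or "wrist"; returns the picture (480x640x3 uint8, red, green, blue); there is no depth.
- get_calibration(name): a dict with "fx", "fy", "cx", "cy" (pixels), "distortion" ([k1, k2, p1, p2, k3] as OpenCV has them; the pictures are not rectified), "camera_from_world" (4x4, takes a point from world to camera coordinates). Camera axes: x right, y down, z forward; pixel columns grow to the right and rows downward; lengths in m; the calibration is good to about 2 mm. A picture is of the moment at which its call begins: read the wrist's pose just before it. get_calibration takes no time and is no camera call; for the wrist camera it gives the pose at the moment of the call.
- hand_in(): hands the job in; it is judged then, once.
The state is a dict: "t": time; "joints": joint angles; "dq": joint speeds; "joint_torque": joint torques, N m; "tool_pos": TCP position; "tool_rot": TCP orientation; "force": force on the tool from outside, world axes, zero at the start; "ft_torque": the same for the moment, N m; "grip_width": finger opening in m; "finger_force": force on a finger pad.
Only numpy, scipy, OpenCV 4.12 (cv2) and the standard library are available. Lean on these libraries where they do the work, as an engineer would, in place of code of your own. Each camera call takes 0.05 s, during which the arm holds its last target. There are 200 camera calls.

### The job

Move the four closed pocket tools from their saddles on the grey stock board to the notched rails of the black display rack, in reverse order as the row is seen from the robot: the leftmost one goes to the rightmost place, the second from the left to the second from the right, and so on. Each must lie flat, same side up, in its own pair of notches and centred across the two rails. Set them down, do not let them drop.

Things in the scene. Friction and masses are not known exactly. Their poses are not given: they have to be found in the camera images.
- long_knife: Closed folding knife, straight, 126 long x 24 wide x 16 mm high as it lies, brown wooden handle with a steel bolster at each end, 0.13 kg. Origin: centre of its underside, at mid-length; x along its length, z up. Starts in the saddle of its name, underside 44 mm above the table, within 4 mm of the saddle's middle. Sides straight and parallel at mid-length: grip there, across the width.
- penknife: Closed black penknife with round ends, 100 long x 28 wide x 18 mm high as it lies, 0.10 kg. Origin: centre of its underside, at mid-length; x along its length, z up. Starts in the saddle of its name, underside 44 mm above the table, within 4 mm of the saddle's middle. Sides straight and parallel at mid-length: grip there, across the width.
- plier_tool: Closed steel plier multi-tool, square ends, 104 long x 34 wide x 18 mm high as it lies, 0.22 kg. Origin: centre of its underside, at mid-length; x along its length, z up. Starts in the saddle of its name, underside 44 mm above the table, within 4 mm of the saddle's middle. Sides straight and parallel at mid-length: grip there, across the width.
- bent_knife: Closed folding knife, bent dark wooden handle, one steel end, 118 long x 28 wide (35 over the bend, ends towards -y) x 16 mm high, 0.14 kg. Origin: centre of its underside, at mid-length; x along its length, z up. Starts in the saddle of its name, underside 44 mm above the table, within 4 mm of the saddle's middle. Sides straight and parallel at mid-length: grip there, across the width.
- saddle_long_knife: Fixed white plastic saddle where the long knife starts, 88 (x) x 66 (y) mm: foot 5 mm thick, cross-pieces at x = -38 and +38 mm (64 mm free between for the fingers), each with a notch 50 wide, 8 deep, its floor 36 mm above the origin. Origin: centre of its underside, 8 mm above the table; x along the tool. Shows which place in the row its tool came from.
- saddle_penknife: Fixed white plastic saddle where the penknife starts, 88 (x) x 66 (y) mm: foot 5 mm thick, cross-pieces at x = -38 and +38 mm (64 mm free between for the fingers), each with a notch 50 wide, 8 deep, its floor 36 mm above the origin. Origin: centre of its underside, 8 mm above the table; x along the tool. Shows which place in the row its tool came from.
- saddle_plier_tool: Fixed white plastic saddle where the plier tool starts, 88 (x) x 66 (y) mm: foot 5 mm thick, cross-pieces at x = -38 and +38 mm (64 mm free between for the fingers), each with a notch 50 wide, 8 deep, its floor 36 mm above the origin. Origin: centre of its underside, 8 mm above the table; x along the tool. Shows which place in the row its tool came from.
- saddle_bent_knife: Fixed white plastic saddle where the bent knife starts, 88 (x) x 66 (y) mm: foot 5 mm thick, cross-pieces at x = -38 and +38 mm (64 mm free between for the fingers), each with a notch 50 wide, 8 deep, its floor 36 mm above the origin. Origin: centre of its underside, 8 mm above the table; x along the tool. Shows which place in the row its tool came from.
- stock_board: Fixed flat grey board, 160 (x) x 340 (y) x 8 mm, with the four saddles in a row at y = +123, +41, -41, -123 mm, in any order. Origin: centre of its underside, on the table. Its x points away from the robot and +y to the robot's left, within 12 degrees. It lies left or right of the robot's middle, the display rack on the other side.
- display_rack: Fixed black board 160 (x) x 340 (y) x 12 mm, two aluminium rails along y at x = -38 and +38 mm (64 mm free between). Each has 4 notches 50 wide, 10 deep, at y = +123, +41, -41, -123 mm, floor 40 mm above the origin; all empty at the start. Tools lie along x across both rails. Origin: underside centre, on the table; x away from the robot, +y to its left, within 12 degrees.
Mind the look-alikes: they are no part of the job. What is shaped like the penknife but blue is not meant.

How it is judged:
At the end, for the whole second after the job is handed in: Every tool is at rest in the notches mirroring its own saddle (saddle at y = +123 mm of the board: notches at -123 mm of the rack, etc.), within 16 mm along the row, 15 mm across the rails, underside within 4 mm of the notch floor, flat and same side up within 0.12 rad (((y of saddle_long_knife in the frame of stock_board between 0.103 and 0.143 m and y of long_knife in the frame of display_rack between -0.139 and -0.107 m) or (y of saddle_long_knife in the frame of stock_board between 0.021 and 0.061 m and y of long_knife in the frame of display_rack between -0.057 and -0.025 m) or (y of saddle_long_knife in the frame of stock_board between -0.061 and -0.021 m and y of long_knife in the frame of display_rack between 0.025 and 0.057 m) or (y of saddle_long_knife in the frame of stock_board between -0.143 and -0.103 m and y of long_knife in the frame of display_rack between 0.107 and 0.139 m)) and x of long_knife in the frame of display_rack between -0.015 and 0.015 m and z of long_knife in the frame of display_rack between 0.036 and 0.044 m and angle between each of long_knife, penknife, plier_tool, bent_knife's own z axis and vertical below 0.12 rad and linear speed of each of long_knife, penknife, plier_tool, bent_knife below 0.02 m/s and angular speed of each of long_knife, penknife, plier_tool, bent_knife below 0.2 rad/s and ((y of saddle_penknife in the frame of stock_board between 0.103 and 0.143 m and y of penknife in the frame of display_rack between -0.139 and -0.107 m) or (y of saddle_penknife in the frame of stock_board between 0.021 and 0.061 m and y of penknife in the frame of display_rack between -0.057 and -0.025 m) or (y of saddle_penknife in the frame of stock_board between -0.061 and -0.021 m and y of penknife in the frame of display_rack between 0.025 and 0.057 m) or (y of saddle_penknife in the frame of stock_board between -0.143 and -0.103 m and y of penknife in the frame of display_rack between 0.107 and 0.139 m)) and x of penknife in the frame of display_rack between -0.015 and 0.015 m and z of penknife in the frame of display_rack between 0.036 and 0.044 m and ((y of saddle_plier_tool in the frame of stock_board between 0.103 and 0.143 m and y of plier_tool in the frame of display_rack between -0.139 and -0.107 m) or (y of saddle_plier_tool in the frame of stock_board between 0.021 and 0.061 m and y of plier_tool in the frame of display_rack between -0.057 and -0.025 m) or (y of saddle_plier_tool in the frame of stock_board between -0.061 and -0.021 m and y of plier_tool in the frame of display_rack between 0.025 and 0.057 m) or (y of saddle_plier_tool in the frame of stock_board between -0.143 and -0.103 m and y of plier_tool in the frame of display_rack between 0.107 and 0.139 m)) and x of plier_tool in the frame of display_rack between -0.015 and 0.015 m and z of plier_tool in the frame of display_rack between 0.036 and 0.044 m and ((y of saddle_bent_knife in the frame of stock_board between 0.103 and 0.143 m and y of bent_knife in the frame of display_rack between -0.139 and -0.107 m) or (y of saddle_bent_knife in the frame of stock_board between 0.021 and 0.061 m and y of bent_knife in the frame of display_rack between -0.057 and -0.025 m) or (y of saddle_bent_knife in the frame of stock_board between -0.061 and -0.021 m and y of bent_knife in the frame of display_rack between 0.025 and 0.057 m) or (y of saddle_bent_knife in the frame of stock_board between -0.143 and -0.103 m and y of bent_knife in the frame of display_rack between 0.107 and 0.139 m)) and x of bent_knife in the frame of display_rack between -0.015 and 0.015 m and z of bent_knife in the frame of display_rack between 0.036 and 0.044 m); the robot touches nothing.
It fails at once if a tool is dropped or thrown: out of the fingers it moves faster than 0.8 m/s (a fall of more than about 33 mm) ((contact force between the fingers and long_knife below 0.05 N and linear speed of long_knife above 0.8 m/s) or (contact force between the fingers and penknife below 0.05 N and linear speed of penknife above 0.8 m/s) or (contact force between the fingers and plier_tool below 0.05 N and linear speed of plier_tool above 0.8 m/s) or (contact force between the fingers and bent_knife below 0.05 N and linear speed of bent_knife above 0.8 m/s)).
It also fails if it takes over 106 s, if anything falls off the work surface, if the arm or the gripper's body presses on something with over 40 N, if the wrist force passes 120 N, or if a joint passes its speed limit or range.

## Working session

There is one attempt and no reset: what is moved stays moved. The work goes in short steps, Python scripts to look and compute and a tool call to move; the robot and the scene stay as the last step left them, time stands still between calls to the robot, and variables do not carry over. Pictures are saved under pics/ and viewed, at most 14 in all, crops included, and the job is handed in when it is done.

Besides the shell and the picture viewer there is one more tool, called after "Request:" by a JSON object that holds its "fn" and its "kwargs", one argument or row to a line. arm_command: Moves the arm, as the interface text tells. Its arguments: {"type":"object","properties":{"targets":{"type":"array","items":{"type":"object","properties":{"fingers":{"type":"number"},"tx":{"type":"number"},"ty":{"type":"number"},"tz":{"type":"number"},"turn":{"type":"number"}}}}},"required":["targets"]}

```bash
ls; mkdir -p pics; python3 - <<'E'
from cell import *
import cv2,numpy as np
s=observe();print(s)
for n in("scene","side","wrist"):
    c=get_calibration(n);im=capture(n);cv2.imwrite(f"pics/{n}0.png",im[:,:,::-1])
    T=np.array(c["camera_from_world"]);print(n,c["fx"],c["distortion"],(-T[:3,:3].T@T[:3,3]).round(3))
    np.save(f"pics/{n}0.npy",T)
E
```

```text
pics
{'t': 0.0, 'joints': array([ 1.01486087e+00,  2.45789332e-01,  1.55895886e+00,  1.63288889e-05,
        1.33869514e+00, -1.74123644e-01]), 'dq': array([-1.28651781e-06, -1.16395056e-04, -1.99286015e-03,  8.11965238e-04,
       -3.26625015e-04,  1.04497590e-03]), 'joint_torque': array([ 1.05756221e-04, -4.15833271e+01, -3.14604878e+01,  6.84965006e-02,
        3.31799244e-02, -5.99828309e-05]), 'tool_pos': array([0.24188703, 0.60269481, 0.20439083]), 'tool_rot': array([ 1.89750189e-01,  9.81831966e-01, -8.61533262e-04, -3.37744120e-04]), 'force': array([ 0.92767253, -0.02058478, -0.48481194]), 'ft_torque': array([-0.02293111, -0.01488536, -0.05007164]), 'finger_force': 0.0, 'grip_width': 0.09417978131140357}
scene 501.92490005948207 [0.02275864 0.         0.         0.         0.        ] [ 0.989 -0.44   0.918]
side 525.5367311226878 [-0.12396673  0.          0.          0.          0.        ] [-0.04  -0.694  0.879]
wrist 331.22829231832577 [-0.00010039  0.          0.          0.          0.        ] [0.172 0.632 0.384]
```

View pics/scene0.png

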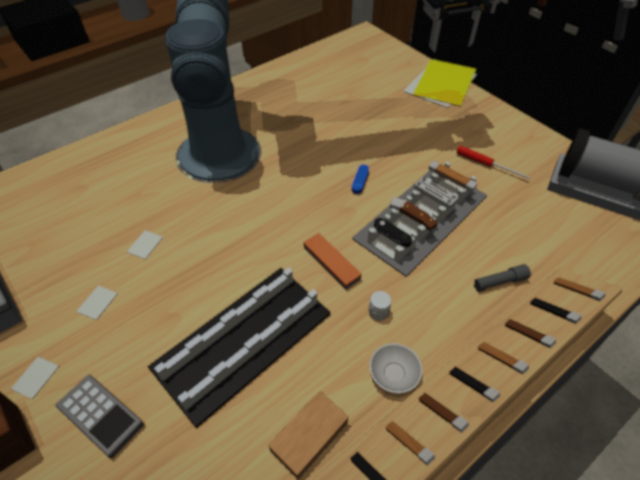

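View pics/side0.png

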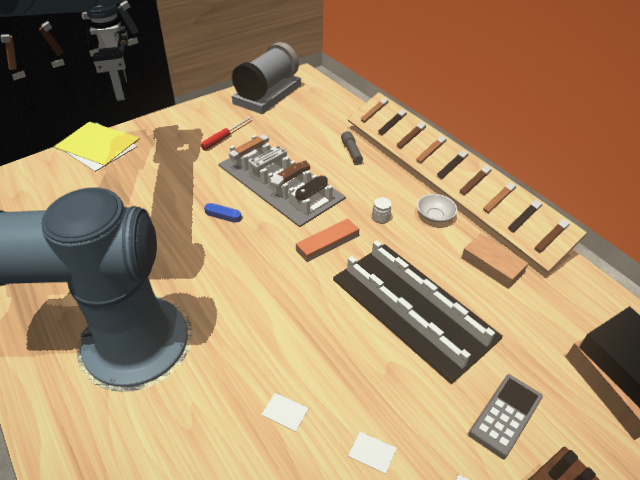

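View pics/wrist0.png

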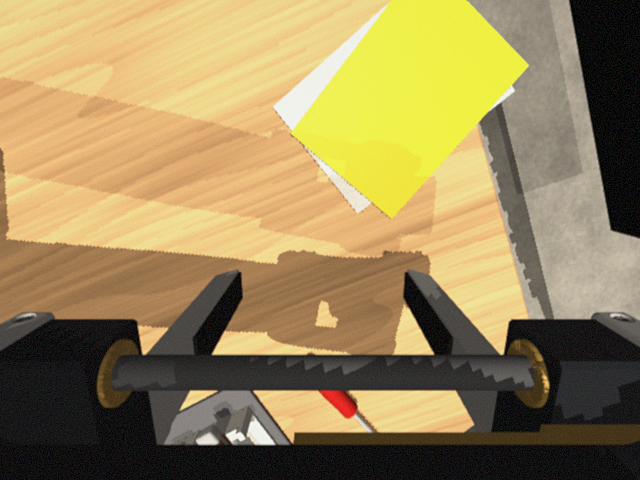

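The scene shows the grey board at about (420,215). In order from the robot's left it holds a brown long knife (455,176), the steel plier tool (438,190), a dark bent knife (418,215) and the black penknife (392,232). The blue look-alike is at (360,179) off the board, and the black rack is at (240,345).

```bash
cat > h.py <<'E'
import numpy as np,cv2
from cell import *
def cal(n):
    c=get_calibration(n);K=np.array([[c["fx"],0,c["cx"]],[0,c["fy"],c["cy"]],[0,0,1.]])
    return K,np.array(c["distortion"],float),np.array(c["camera_from_world"])
def ray(C,p,z):
    "pixels -> world points on plane z"
    K,d,T=C;u=cv2.undistortPoints(np.array(p,float).reshape(-1,1,2),K,d).reshape(-1,2)
    R=T[:3,:3];o=-R.T@T[:3,3];v=np.c_[u,np.ones(len(u))]@R
    return o+v*((z-o[2])/v[:,2])[:,None]
def proj(C,P):
    K,d,T=C;return cv2.projectPoints(np.array(P,float).reshape(-1,1,3),cv2.Rodrigues(T[:3,:3])[0],T[:3,3],K,d)[0].reshape(-1,2)
def frame(n4,name,C,z):
    P=ray(C,n4,z);print(name,"edges mm",[round(1000*np.linalg.norm(P[i]-P[i-1])) for i in range(4)],"centre",P.mean(0).round(4))
    return P
E
python3 - <<'E'
from h import *
S=cal("scene");D=cal("side")
print(proj(S,[[0,0,0],[.242,.603,.205]]),proj(D,[[0,0,0],[.242,.603,.205]]))
def board(name,n,z):
    im=cv2.imread(f"pics/{name}0.png");hsv=cv2.cvtColor(im,cv2.COLOR_BGR2HSV)
    if n=="rack": m=(hsv[...,2]<50)
    else: m=(hsv[...,1]<60)
    m=m.astype(np.uint8)*255
    m=cv2.morphologyEx(m,cv2.MORPH_CLOSE,np.ones((13,13)))
    seed={"scenerack":(240,345),"siderack":(420,310),"scenestock":(420,215),"sidestock":(280,180)}[name+n]
    k,l=cv2.connectedComponents(m)
    if l[seed[1],seed[0]]==0: print("seed off")
    mm=(l==l[seed[1],seed[0]]).astype(np.uint8)
    c=max(cv2.findContours(mm,0,2)[0],key=cv2.contourArea)
    h=cv2.convexHull(c);e=.02*cv2.arcLength(h,True);a=cv2.approxPolyDP(h,e,True).reshape(-1,2)
    print(name,n,cv2.contourArea(c),a.tolist())
    C=S if name=="scene" else D
    if len(a)==4: 
        P=frame(a,name+n,C,z);print(P[:,:2].round(3).tolist())
for v in("scene","side"):
    board(v,"rack",.012);board(v,"stock",.008)
E
```

```text
[[217.06808107 152.56420633]
 [448.64920306  46.48616388]] [[134.11265919 339.84572925]
 [121.74352996  90.71098642]]
scene rack 11839.0 [[281, 270], [328, 315], [196, 426], [150, 366]]
scenerack edges mm [329, 153, 326, 155] centre [ 0.5244 -0.2585  0.012 ]
[[0.435, -0.1], [0.588, -0.091], [0.615, -0.416], [0.46, -0.427]]
scene stock 6791.0 [[474, 176], [485, 196], [407, 274], [353, 238], [433, 161]]
seed off
side rack 280452.0 [[639, 0], [639, 479], [0, 479], [0, 166], [157, 0]]
side stock 4985.0 [[219, 163], [231, 146], [265, 135], [344, 197], [299, 226]]
```

```bash
python3 - <<'E'
from h import *
from scipy.spatial.transform import Rotation as R
S=cal("scene");D=cal("side");W=cal("wrist")
P=frame([[432,163],[487,197],[406,271],[354,237]],"stock",S,.008);print(P[:,:2].round(3).tolist())
P=frame([[219,164],[265,135],[345,197],[300,223]],"stock",D,.008);print(P[:,:2].round(3).tolist())
P=frame([[333,279],[384,242],[502,338],[452,381]],"rack",D,.012);print(P[:,:2].round(3).tolist())
s=observe();print(R.from_quat(s["tool_rot"]).as_matrix().round(3))
A=R.from_quat(s["tool_rot"]).as_matrix()
for px in([320,240],[0,0],[640,0],[0,250],[640,250],[320,300]):
    print(px,(A.T@(ray(W,[px],.05)[0]-s["tool_pos"])).round(3))
print((A.T@W[2][:3,:3].T).round(3))
E
```

```text
stock edges mm [336, 173, 322, 148] centre [0.5107 0.2664 0.008 ]
[[0.4, 0.421], [0.573, 0.436], [0.608, 0.117], [0.462, 0.091]]
stock edges mm [329, 184, 360, 150] centre [0.5163 0.2689 0.008 ]
[[0.408, 0.415], [0.586, 0.465], [0.61, 0.106], [0.461, 0.09]]
rack edges mm [333, 167, 345, 152] centre [ 0.5166 -0.2596  0.012 ]
[[0.42, -0.103], [0.585, -0.079], [0.607, -0.423], [0.455, -0.434]]
[[-0.928  0.373 -0.001]
 [ 0.373  0.928 -0.001]
 [ 0.    -0.002 -1.   ]]
[320, 240] [-0.015 -0.002  0.155]
[0, 0] [ 0.203 -0.283  0.155]
[640, 0] [0.203 0.278 0.154]
[0, 250] [-0.026 -0.34   0.155]
[640, 250] [-0.026  0.334  0.154]
[320, 300] [-0.083 -0.003  0.155]
[[-0.    -0.966 -0.259]
 [ 1.    -0.    -0.001]
 [ 0.001 -0.259  0.966]]
```

Request:
{"fn": "arm_command", "kwargs": {
  "targets": [
    {"fingers":1,"tx":-55,"ty":-20,"tz":0,"turn":-0.1},
    {"fingers":1,"tx":-110,"ty":-40,"tz":0,"turn":-0.2},
    {"fingers":1,"tx":-165,"ty":-60,"tz":0,"turn":-0.3},
    {"fingers":1,"tx":-220,"ty":-80,"tz":0,"turn":-0.4},
    {"fingers":1,"tx":-275,"ty":-100,"tz":0,"turn":-0.51}
  ]
}}

```text
t: 0.78
tool_pos: [0.4612, 0.4064, 0.2052]
tool_rot: [-0.066, 0.998, -0.0, -0.0]
force: [-0.3, 1.2, 0.3]
grip_width: 0.0939
finger_force: 0.0
```

```bash
cat >> h.py <<'E'
from scipy.spatial.transform import Rotation as Rot
def plan(xyz,yaw=None):
    "numbers for arm_command to go to TCP xyz, with tool x = -(object x at world yaw)"
    s=observe();A=Rot.from_quat(s["tool_rot"]).as_matrix();d=1000*A.T@(np.array(xyz)-s["tool_pos"])
    cur=np.arctan2(-A[1,0],-A[0,0]);t=0 if yaw is None else -((yaw-cur+np.pi)%(2*np.pi)-np.pi)
    print("t%.2f pos %s yaw %.3f -> tx %.1f ty %.1f tz %.1f turn %.3f |%.0f|"%(s["t"],s["tool_pos"].round(4),cur,*d,t,np.linalg.norm(d)))
E
python3 -c "
from h import *
plan([.602,.278,.22],.125)"
```

```text
t0.78 pos [0.4612 0.4064 0.2052] yaw 0.132 -> tx -122.7 ty -145.8 tz -14.8 turn 0.007 |191|
```

Request:
{"fn": "arm_command", "kwargs": {
  "targets": [
    {"fingers":1,"tx":-35,"ty":-42,"tz":-4,"turn":0},
    {"fingers":1,"tx":-70,"ty":-84,"tz":-8,"turn":0},
    {"fingers":1,"tx":-105,"ty":-126,"tz":-12,"turn":0},
    {"fingers":1,"tx":-123,"ty":-146,"tz":-15,"turn":0},
    {"fingers":1,"tx":-123,"ty":-146,"tz":-15,"turn":0}
  ]
}}

```text
t: 1.4
tool_pos: [0.6014, 0.2781, 0.2202]
tool_rot: [-0.063, 0.998, 0.0, -0.0]
force: [-0.7, -0.0, -0.1]
grip_width: 0.0936
finger_force: 0.0
```

```bash
python3 - <<'E'
from h import *
plan([.602,.278,.22],.125)
C=cal("wrist");np.savez("pics/w1.npz",*C);im=capture("wrist");cv2.imwrite("pics/w1.png",im[...,::-1])
E
```

```text
t1.40 pos [0.6014 0.2781 0.2202] yaw 0.126 -> tx -0.5 ty -0.2 tz 0.2 turn 0.001 |1|
```

View pics/w1.png

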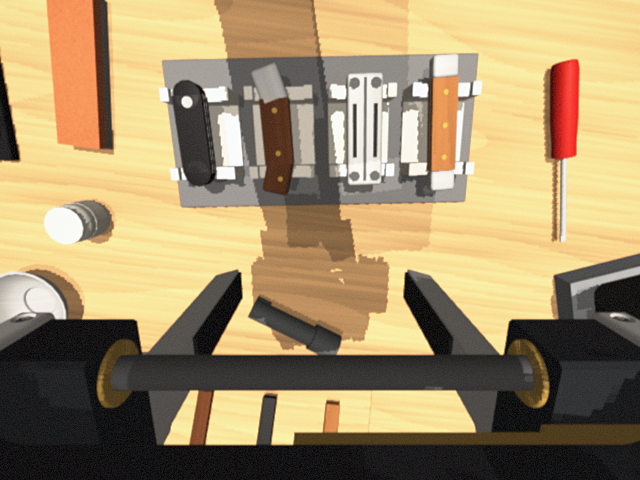

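The wrist view shows the four tools in their saddles. From image left, which is the robot's right, they are penknife (195,133), bent knife (275,130), plier tool (365,128) and long knife (444,122). The black one in a saddle is the penknife that is meant, because the blue one lies loose on the table. I'll confirm this in an enlarged crop.

```bash
python3 - <<'E'
import cv2,numpy as np
im=cv2.imread("pics/w1.png")[45:215,150:490];k=2.35
b=cv2.resize(im,None,fx=k,fy=k,interpolation=cv2.INTER_CUBIC)
for x in range(160,490,20): cv2.line(b,(int((x-150)*k),0),(int((x-150)*k),8),(0,0,255),2)
for y in range(60,215,20): cv2.line(b,(0,int((y-45)*k)),(8,int((y-45)*k)),(0,0,255),2)
cv2.imwrite("pics/w1c.png",b)
E
```

```text
(no output)
```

View pics/w1c.png

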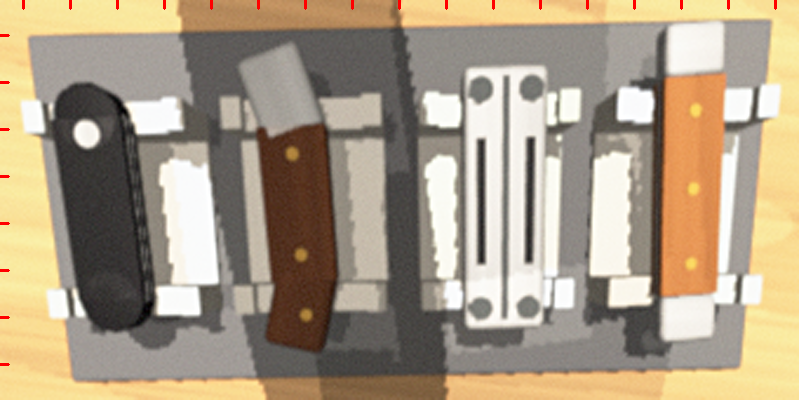

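The crop confirms all four: black penknife with round ends, dark brown bent knife with one steel end, steel plier tool with square ends, and straight brown long knife with two bolsters.

```bash
python3 - <<'E'
from h import *
z=np.load("pics/w1.npz");C=[z["arr_%d"%i] for i in range(3)];k=2.35
px=lambda p:np.array(p,float)/k+[150,45]
B=frame(px([(773,18),(742,366),(75,381),(28,37)]),"board",C,.008);c=B.mean(0)
yx=(B[0]+B[1]-B[2]-B[3]);yaw=np.arctan2(-yx[0],yx[1]);print("yaw",yaw, "from x edges",[np.arctan2(*(B[i]-B[j])[[1,0]]) for i,j in((1,0),(2,3))])
r=np.array([[np.cos(yaw),np.sin(yaw)],[-np.sin(yaw),np.cos(yaw)]])
# name: near end, far end, mid-left, mid-right (crop px), top height
for n,a,b,l,q,h in[("pen",(87,85),(113,325),(66,205),(134,205),.062),("bent",(268,52),(295,346),(262,200),(330,200),.060),("bentdir",(291.5,127),(304.5,272),(262,200),(330,200),.06),
 ("plier",(505,67),(505,326),(465,197),(545,197),.062),("long",(694,22),(688,340),(663,185),(722,185),.060)]:
    P=ray(C,px([a,b,l,q]),h)[:,:2];d=P[1]-P[0]
    print(n,"len %.0f wid %.0f yaw %.3f"%(1e3*np.linalg.norm(d),1e3*np.linalg.norm(P[3]-P[2]),np.arctan2(d[1],d[0])),"mid",P[:2].mean(0).round(4),"side-mid",P[2:].mean(0).round(4),"in board",(r@(P[2:].mean(0)-c[:2])*1e3).round(1),(r@(P[:2].mean(0)-c[:2])*1e3).round(1))
E
```

```text
board edges mm [339, 158, 338, 158] centre [0.5091 0.266  0.008 ]
yaw 0.14861369213588527 from x edges [np.float64(0.14858640833620335), np.float64(0.15172395839162534)]
pen len 95 wid 28 yaw 0.138 mid [0.5271 0.1418] side-mid [0.5254 0.1415] in board [  -2.3 -125.5] [  -0.5 -125.6]
bent len 117 wid 28 yaw 0.181 mid [0.5162 0.216 ] side-mid [0.5131 0.2216] in board [ -2.6 -44.6] [ -0.4 -50.5]
bentdir len 57 wid 28 yaw 0.184 mid [0.5135 0.2225] side-mid [0.5131 0.2216] in board [ -2.6 -44.6] [ -2.1 -43.7]
plier len 102 wid 33 yaw 0.159 mid [0.5031 0.3076] side-mid [0.5012 0.3073] in board [-1.7 42. ] [ 0.2 42. ]
long len 125 wid 24 yaw 0.200 mid [0.4883 0.3834] side-mid [0.4867 0.3837] in board [ -4.7 119.7] [ -3.2 119.1]
```

The board edges come out at 339 x 158 mm, and the tool sizes and saddle positions match the given ones within 4 mm. Penknife first.

```bash
python3 -c "
from h import *
plan([.5262,.1416,.10],.138)"
```

```text
t1.45 pos [0.6004 0.2792 0.2201] yaw 0.128 -> tx 91.0 ty -127.1 tz 120.1 turn -0.010 |197|
```

Request:
{"fn": "arm_command", "kwargs": {
  "targets": [
    {"fingers":0.65,"tx":23,"ty":-32,"tz":30,"turn":0},
    {"fingers":0.65,"tx":46,"ty":-64,"tz":60,"turn":-0.01},
    {"fingers":0.65,"tx":69,"ty":-96,"tz":90,"turn":-0.01},
    {"fingers":0.65,"tx":91,"ty":-127,"tz":120,"turn":-0.01},
    {"fingers":0.65,"tx":91,"ty":-127,"tz":120,"turn":-0.01}
  ]
}}

```text
t: 2.08
tool_pos: [0.5225, 0.1415, 0.0974]
tool_rot: [-0.069, 0.998, 0.0, -0.003]
force: [0.1, 0.2, 0.4]
grip_width: 0.061
finger_force: 0.0
```

```bash
python3 -c "
from h import *
plan([.5262,.1416,.034],.138);print(observe()['grip_width'])
im=capture('wrist');cv2.imwrite('pics/w2.png',im[...,::-1])"
```

```text
t2.08 pos [0.5225 0.1415 0.0974] yaw 0.138 -> tx -4.1 ty -0.4 tz 63.4 turn 0.000 |64|
0.06103937270512226
```

View pics/w2.png

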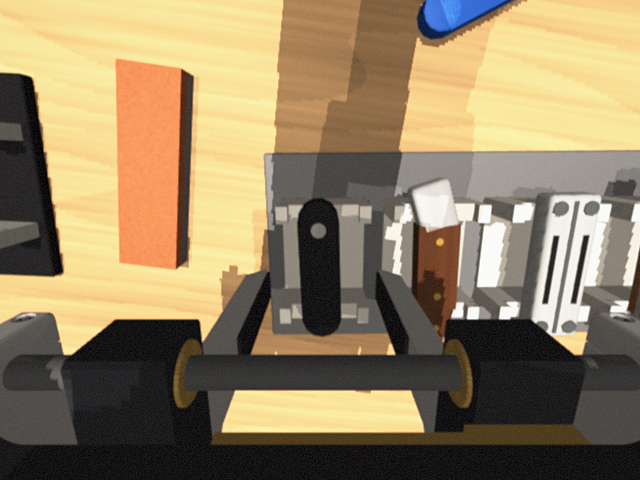

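The penknife (320,265) is centred between the open fingers, so I descend and grip.

Request:
{"fn": "arm_command", "kwargs": {
  "targets": [
    {"fingers":0.65,"tx":0,"ty":0,"tz":33,"turn":0},
    {"fingers":0.65,"tx":0,"ty":0,"tz":65,"turn":0},
    {"fingers":0.65,"tx":0,"ty":0,"tz":65,"turn":0},
    {"fingers":0.1,"tx":0,"ty":0,"tz":65,"turn":0},
    {"fingers":0.1,"tx":0,"ty":0,"tz":65,"turn":0}
  ]
}}

```text
t: 2.75
tool_pos: [0.5284, 0.1418, 0.0375]
tool_rot: [-0.069, 0.998, 0.0, 0.002]
force: [0.1, -0.4, -0.8]
grip_width: 0.0445
finger_force: 0.0
```

Request:
{"fn": "arm_command", "kwargs": {
  "targets": [
    {"fingers":0.1,"tx":0,"ty":0,"tz":0,"turn":0},
    {"fingers":0.1,"tx":0,"ty":0,"tz":0,"turn":0},
    {"fingers":0.1,"tx":0,"ty":0,"tz":0,"turn":0},
    {"fingers":0.1,"tx":0,"ty":0,"tz":-15,"turn":0},
    {"fingers":0.1,"tx":0,"ty":0,"tz":-40,"turn":0}
  ]
}}

```text
t: 3.38
tool_pos: [0.5257, 0.1412, 0.0753]
tool_rot: [-0.069, 0.998, 0.0, -0.001]
force: [0.4, 0.1, -0.8]
grip_width: 0.0281
finger_force: 29.8
```

```bash
python3 -c "
from h import *
plan([.61,-.25,.22],.085)"
```

```text
t3.38 pos [0.5257 0.1412 0.0753] yaw 0.138 -> tx -29.3 ty -399.0 tz -144.9 turn 0.053 |426|
```

Request:
{"fn": "arm_command", "kwargs": {
  "targets": [
    {"fingers":0.1,"tx":0,"ty":-10,"tz":-45,"turn":0.01},
    {"fingers":0.1,"tx":-5,"ty":-60,"tz":-80,"turn":0.02},
    {"fingers":0.1,"tx":-10,"ty":-115,"tz":-100,"turn":0.03},
    {"fingers":0.1,"tx":-15,"ty":-172,"tz":-120,"turn":0.04},
    {"fingers":0.1,"tx":-20,"ty":-230,"tz":-145,"turn":0.053}
  ]
}}

```text
t: 4.0
tool_pos: [0.5777, -0.0846, 0.2211]
tool_rot: [-0.042, 0.999, 0.0, -0.0]
force: [0.4, -0.1, -0.6]
grip_width: 0.0277
finger_force: 29.8
```

Request:
{"fn": "arm_command", "kwargs": {
  "targets": [
    {"fingers":0.1,"tx":0,"ty":-60,"tz":0,"turn":0},
    {"fingers":0.1,"tx":0,"ty":-115,"tz":0,"turn":0},
    {"fingers":0.1,"tx":0,"ty":-160,"tz":0,"turn":0},
    {"fingers":0.1,"tx":0,"ty":-160,"tz":0,"turn":0},
    {"fingers":0.1,"tx":0,"ty":-160,"tz":0,"turn":0}
  ]
}}

```text
t: 4.62
tool_pos: [0.5915, -0.2419, 0.2202]
tool_rot: [-0.043, 0.999, 0.0, -0.0]
force: [1.1, -0.6, -1.3]
grip_width: 0.0278
finger_force: 29.8
```

```bash
python3 - <<'E'
from h import *
plan([.61,-.25,.22],.085)
C=cal("wrist");np.savez("pics/w3.npz",*C);im=capture("wrist");cv2.imwrite("pics/w3.png",im[...,::-1])
print(observe()["grip_width"])
E
```

```text
t4.62 pos [ 0.5915 -0.2419  0.2202] yaw 0.085 -> tx -17.8 ty -9.7 tz 0.2 turn 0.000 |20|
0.02804033927249342
```

View pics/w3.png

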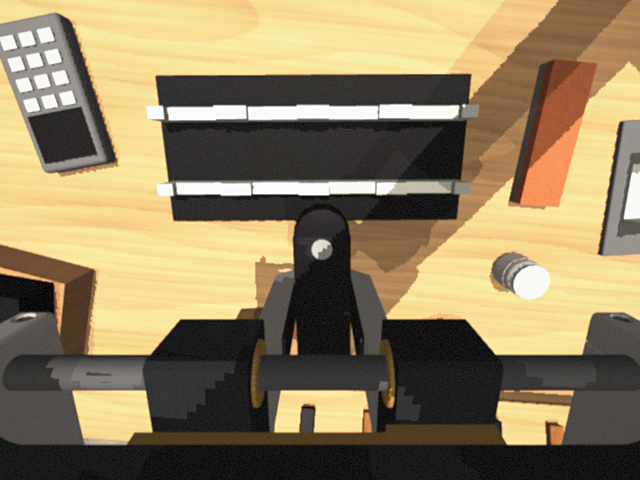

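The rack has corners at (156,75), (471,74), (458,219) and (174,220). The penknife is held at (322,280), and the rails run along rows 112 and 188.

```bash
python3 - <<'E'
from h import *
z=np.load("pics/w3.npz");C=[z["arr_%d"%i] for i in range(3)]
B=frame([(471,74),(458,219),(174,220),(156,75)],"rack",C,.012);c=B.mean(0)
yx=(B[0]+B[1]-B[2]-B[3]);yaw=np.arctan2(-yx[0],yx[1]);print("yaw",yaw,[np.arctan2(*(B[i]-B[j])[[1,0]]) for i,j in((1,0),(2,3))])
r=np.array([[np.cos(yaw),np.sin(yaw)],[-np.sin(yaw),np.cos(yaw)]])
# rail top end points (top face z=.05)
for p in[(147,113),(479,110),(158,188),(470,187)]: print("rail end in rack",(r@(ray(C,[p],.05)[0]-c)[:2]*1e3).round(1))
for y in(.123,.041,-.041,-.123): print(y,(c[:2]+r.T@[0,y]).round(4))
y=r.T@[0,.123]+c[:2]; plan([*y,.10],yaw)
E
```

```text
rack edges mm [337, 158, 339, 158] centre [ 0.5174 -0.2565  0.012 ]
yaw 0.08804212797075715 [np.float64(0.10231199560394644), np.float64(0.09085857818700328)]
rail end in rack [ -36.9 -165.3]
rail end in rack [-38.7 163.9]
rail end in rack [  37.  -164.1]
rail end in rack [ 37.1 163.4]
0.123 [ 0.5065 -0.1339]
0.041 [ 0.5138 -0.2156]
-0.041 [ 0.521  -0.2973]
-0.123 [ 0.5282 -0.379 ]
t4.67 pos [ 0.5916 -0.2413  0.2202] yaw 0.086 -> tx 75.4 ty 114.3 tz 120.3 turn -0.002 |182|
```

Rack edges measure 338 x 158 mm and the rail ends fall at x of about ±37 mm, as they must. Moving above the +123 mm notches.

Request:
{"fn": "arm_command", "kwargs": {
  "targets": [
    {"fingers":0.1,"tx":19,"ty":29,"tz":30,"turn":0},
    {"fingers":0.1,"tx":38,"ty":57,"tz":60,"turn":0},
    {"fingers":0.1,"tx":57,"ty":86,"tz":90,"turn":0},
    {"fingers":0.1,"tx":75,"ty":114,"tz":120,"turn":0},
    {"fingers":0.1,"tx":75,"ty":114,"tz":120,"turn":0}
  ]
}}

```text
t: 5.3
tool_pos: [0.504, -0.1314, 0.0973]
tool_rot: [-0.044, 0.999, 0.002, -0.003]
force: [-0.3, -0.2, -0.8]
grip_width: 0.0283
finger_force: 29.8
```

Request:
{"fn": "arm_command", "kwargs": {
  "targets": [
    {"fingers":0.1,"tx":0,"ty":0,"tz":0,"turn":0},
    {"fingers":0.1,"tx":0,"ty":0,"tz":15,"turn":0},
    {"fingers":0.1,"tx":0,"ty":0,"tz":30,"turn":0},
    {"fingers":0.1,"tx":0,"ty":0,"tz":45,"turn":0},
    {"fingers":0.1,"tx":0,"ty":0,"tz":45,"turn":0}
  ]
}}

```text
t: 5.92
tool_pos: [0.506, -0.1347, 0.0531]
tool_rot: [-0.042, 0.999, 0.001, -0.002]
force: [-0.1, 0.6, 0.1]
grip_width: 0.0277
finger_force: 29.8
```

```bash
python3 -c "
from h import *
plan([.5065,-.1339,.0315],.088)"
```

```text
t5.92 pos [ 0.506  -0.1347  0.0531] yaw 0.085 -> tx -0.7 ty 0.7 tz 21.6 turn -0.003 |22|
```

Request:
{"fn": "arm_command", "kwargs": {
  "targets": [
    {"fingers":0.1,"tx":0,"ty":1,"tz":7,"turn":0},
    {"fingers":0.1,"tx":0,"ty":1,"tz":13,"turn":0},
    {"fingers":0.1,"tx":0,"ty":1,"tz":19,"turn":0},
    {"fingers":0.1,"tx":0,"ty":1,"tz":22,"turn":0},
    {"fingers":0.1,"tx":0,"ty":1,"tz":22,"turn":0}
  ]
}}

```text
t: 6.55
tool_pos: [0.507, -0.1342, 0.0329]
tool_rot: [-0.043, 0.999, 0.0, -0.0]
force: [0.1, 0.9, -0.0]
grip_width: 0.0278
finger_force: 29.8
```

```bash
python3 -c "
from h import *
for i in range(2): capture('side')
plan([.5065,-.1339,.0315],.088);print(observe()['force'])"
```

```text
t6.65 pos [ 0.5073 -0.1343  0.0333] yaw 0.085 -> tx 0.8 ty 0.5 tz 1.8 turn -0.003 |2|
[-0.4754132   0.5919166  -0.32416025]
```

Request:
{"fn": "arm_command", "kwargs": {
  "targets": [
    {"fingers":0.1,"tx":0,"ty":0,"tz":1,"turn":0},
    {"fingers":0.1,"tx":0,"ty":0,"tz":2,"turn":0},
    {"fingers":0.1,"tx":0,"ty":0,"tz":2,"turn":0},
    {"fingers":0.1,"tx":0,"ty":0,"tz":2,"turn":0},
    {"fingers":0.1,"tx":0,"ty":0,"tz":2,"turn":0}
  ]
}}

```text
t: 7.28
tool_pos: [0.5075, -0.1344, 0.0322]
tool_rot: [-0.043, 0.999, -0.0, -0.0]
force: [-3.2, 1.1, 6.8]
grip_width: 0.0275
finger_force: 29.8
```

Request:
{"fn": "arm_command", "kwargs": {
  "targets": [
    {"fingers":0.4,"tx":0,"ty":0,"tz":0,"turn":0},
    {"fingers":0.65,"tx":0,"ty":0,"tz":0,"turn":0},
    {"fingers":0.65,"tx":0,"ty":0,"tz":0,"turn":0},
    {"fingers":0.65,"tx":0,"ty":0,"tz":0,"turn":0},
    {"fingers":0.65,"tx":0,"ty":0,"tz":0,"turn":0}
  ]
}}

```text
t: 7.9
tool_pos: [0.5072, -0.1342, 0.0311]
tool_rot: [-0.043, 0.999, 0.0, -0.0]
force: [-0.9, -0.6, -0.7]
grip_width: 0.0606
finger_force: 0.0
```

Request:
{"fn": "arm_command", "kwargs": {
  "targets": [
    {"fingers":0.65,"tx":0,"ty":0,"tz":-20,"turn":0},
    {"fingers":0.65,"tx":0,"ty":0,"tz":-60,"turn":0},
    {"fingers":0.65,"tx":0,"ty":0,"tz":-100,"turn":0},
    {"fingers":0.65,"tx":0,"ty":30,"tz":-130,"turn":0},
    {"fingers":0.65,"tx":0,"ty":80,"tz":-140,"turn":0}
  ]
}}

```text
t: 8.52
tool_pos: [0.5017, -0.0549, 0.1738]
tool_rot: [-0.041, 0.999, -0.001, 0.002]
force: [-0.2, -0.0, -0.6]
grip_width: 0.0613
finger_force: 0.0
```

```bash
python3 -c "
from h import *
plan([.5142,.2220,.17],.184)
im=capture('scene');cv2.imwrite('pics/s2.png',im[...,::-1])"
```

```text
t8.53 pos [ 0.5017 -0.0549  0.1738] yaw 0.083 -> tx -35.3 ty 275.0 tz 3.4 turn -0.101 |277|
```

View pics/s2.png

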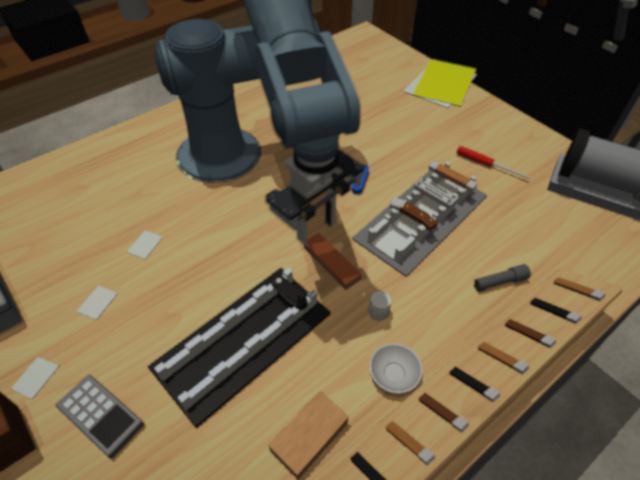

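Penknife sits in the near-left notches of the rack at (293,290). Next the bent knife.

Request:
{"fn": "arm_command", "kwargs": {
  "targets": [
    {"fingers":0.65,"tx":-7,"ty":55,"tz":0,"turn":-0.02},
    {"fingers":0.65,"tx":-14,"ty":110,"tz":0,"turn":-0.04},
    {"fingers":0.65,"tx":-21,"ty":165,"tz":0,"turn":-0.06},
    {"fingers":0.65,"tx":-28,"ty":220,"tz":0,"turn":-0.08},
    {"fingers":0.65,"tx":-35,"ty":275,"tz":3,"turn":-0.1}
  ]
}}

```text
t: 9.2
tool_pos: [0.5119, 0.2242, 0.1682]
tool_rot: [-0.093, 0.996, -0.0, 0.0]
force: [0.1, -0.9, 0.2]
grip_width: 0.0613
finger_force: 0.0
```

Request:
{"fn": "arm_command", "kwargs": {
  "targets": [
    {"fingers":0.65,"tx":0,"ty":0,"tz":0,"turn":0},
    {"fingers":0.65,"tx":0,"ty":0,"tz":35,"turn":0},
    {"fingers":0.65,"tx":0,"ty":0,"tz":70,"turn":0},
    {"fingers":0.65,"tx":0,"ty":0,"tz":70,"turn":0},
    {"fingers":0.65,"tx":0,"ty":0,"tz":70,"turn":0}
  ]
}}

```text
t: 9.82
tool_pos: [0.5128, 0.222, 0.0994]
tool_rot: [-0.092, 0.996, 0.0, 0.001]
force: [0.4, 0.3, 0.3]
grip_width: 0.0611
finger_force: 0.0
```

```bash
python3 -c "
from h import *
plan([.5142,.2220,.035],.184)"
```

```text
t9.82 pos [0.5128 0.222  0.0994] yaw 0.184 -> tx -1.3 ty -0.3 tz 64.4 turn 0.000 |64|
```

Request:
{"fn": "arm_command", "kwargs": {
  "targets": [
    {"fingers":0.65,"tx":-1,"ty":0,"tz":33,"turn":0},
    {"fingers":0.65,"tx":-1,"ty":0,"tz":66,"turn":0},
    {"fingers":0.65,"tx":-1,"ty":0,"tz":66,"turn":0},
    {"fingers":0.1,"tx":-1,"ty":0,"tz":66,"turn":0},
    {"fingers":0.1,"tx":-1,"ty":0,"tz":66,"turn":0}
  ]
}}

```text
t: 10.45
tool_pos: [0.5145, 0.2229, 0.0343]
tool_rot: [-0.092, 0.996, 0.0, 0.002]
force: [0.8, 1.1, -0.1]
grip_width: 0.0445
finger_force: 0.0
```

Request:
{"fn": "arm_command", "kwargs": {
  "targets": [
    {"fingers":0.1,"tx":0,"ty":0,"tz":0,"turn":0},
    {"fingers":0.1,"tx":0,"ty":0,"tz":0,"turn":0},
    {"fingers":0.1,"tx":0,"ty":0,"tz":0,"turn":0},
    {"fingers":0.1,"tx":0,"ty":0,"tz":-15,"turn":0},
    {"fingers":0.1,"tx":0,"ty":0,"tz":-40,"turn":0}
  ]
}}

```text
t: 11.08
tool_pos: [0.5114, 0.2225, 0.0716]
tool_rot: [-0.092, 0.996, -0.0, -0.002]
force: [1.4, 0.0, -1.5]
grip_width: 0.0279
finger_force: 30.0
```

```bash
python3 -c "
from h import *
plan([.5138,-.2156,.14],.088)"
```

```text
t11.07 pos [0.5114 0.2225 0.0716] yaw 0.185 -> tx 78.5 ty -431.0 tz -68.2 turn 0.097 |443|
```

Request:
{"fn": "arm_command", "kwargs": {
  "targets": [
    {"fingers":0.1,"tx":0,"ty":-10,"tz":-40,"turn":0.01},
    {"fingers":0.1,"tx":12,"ty":-60,"tz":-68,"turn":0.02},
    {"fingers":0.1,"tx":23,"ty":-118,"tz":-68,"turn":0.03},
    {"fingers":0.1,"tx":34,"ty":-177,"tz":-68,"turn":0.045},
    {"fingers":0.1,"tx":44,"ty":-235,"tz":-68,"turn":0.06}
  ]
}}

```text
t: 11.7
tool_pos: [0.5123, -0.018, 0.1406]
tool_rot: [-0.062, 0.998, 0.0, 0.0]
force: [0.4, -0.5, -2.0]
grip_width: 0.0279
finger_force: 30.0
```

```bash
python3 -c "
from h import *
plan([.5135,-.2126,.10],.123)"
```

```text
t11.70 pos [ 0.5123 -0.018   0.1406] yaw 0.125 -> tx 23.1 ty -193.3 tz 40.5 turn 0.002 |199|
```

Request:
{"fn": "arm_command", "kwargs": {
  "targets": [
    {"fingers":0.1,"tx":6,"ty":-55,"tz":0,"turn":0},
    {"fingers":0.1,"tx":12,"ty":-110,"tz":0,"turn":0},
    {"fingers":0.1,"tx":18,"ty":-155,"tz":10,"turn":0},
    {"fingers":0.1,"tx":23,"ty":-191,"tz":25,"turn":0},
    {"fingers":0.1,"tx":23,"ty":-191,"tz":40,"turn":0}
  ]
}}

```text
t: 12.32
tool_pos: [0.5137, -0.2108, 0.1001]
tool_rot: [-0.061, 0.998, -0.0, 0.0]
force: [-0.9, -0.3, -1.7]
grip_width: 0.0278
finger_force: 30.0
```

Request:
{"fn": "arm_command", "kwargs": {
  "targets": [
    {"fingers":0.1,"tx":0,"ty":0,"tz":0,"turn":0},
    {"fingers":0.1,"tx":0,"ty":0,"tz":15,"turn":0},
    {"fingers":0.1,"tx":0,"ty":0,"tz":30,"turn":0},
    {"fingers":0.1,"tx":0,"ty":0,"tz":45,"turn":0},
    {"fingers":0.1,"tx":0,"ty":0,"tz":45,"turn":0}
  ]
}}

```text
t: 12.95
tool_pos: [0.5127, -0.2078, 0.0532]
tool_rot: [-0.063, 0.998, 0.001, -0.001]
force: [-0.0, 0.6, -1.8]
grip_width: 0.0277
finger_force: 30.0
```

```bash
python3 -c "
from h import *
capture('side');capture('side')
plan([.5135,-.2126,.0305],.123)"
```

```text
t13.05 pos [ 0.5139 -0.2087  0.055 ] yaw 0.125 -> tx 0.9 ty -3.8 tz 24.5 turn 0.002 |25|
```

Request:
{"fn": "arm_command", "kwargs": {
  "targets": [
    {"fingers":0.1,"tx":1,"ty":-4,"tz":5,"turn":0},
    {"fingers":0.1,"tx":1,"ty":-4,"tz":12,"turn":0},
    {"fingers":0.1,"tx":1,"ty":-4,"tz":18,"turn":0},
    {"fingers":0.1,"tx":1,"ty":-4,"tz":22,"turn":0},
    {"fingers":0.1,"tx":1,"ty":-4,"tz":22,"turn":0}
  ]
}}

```text
t: 13.68
tool_pos: [0.5131, -0.2127, 0.0326]
tool_rot: [-0.063, 0.998, 0.0, -0.0]
force: [-0.3, 0.5, -1.6]
grip_width: 0.028
finger_force: 30.0
```

Request:
{"fn": "arm_command", "kwargs": {
  "targets": [
    {"fingers":0.1,"tx":0,"ty":0,"tz":1,"turn":0},
    {"fingers":0.1,"tx":0,"ty":0,"tz":2,"turn":0},
    {"fingers":0.1,"tx":0,"ty":0,"tz":2,"turn":0},
    {"fingers":0.1,"tx":0,"ty":0,"tz":2,"turn":0},
    {"fingers":0.1,"tx":0,"ty":0,"tz":2,"turn":0}
  ]
}}

```text
t: 14.3
tool_pos: [0.5134, -0.2129, 0.0312]
tool_rot: [-0.063, 0.998, -0.0, 0.0]
force: [0.3, 0.5, -0.9]
grip_width: 0.0278
finger_force: 30.0
```

Still about 1 mm short of contact, so I go down slightly more and then release.

Request:
{"fn": "arm_command", "kwargs": {
  "targets": [
    {"fingers":0.1,"tx":0,"ty":0,"tz":1,"turn":0},
    {"fingers":0.1,"tx":0,"ty":0,"tz":1,"turn":0},
    {"fingers":0.1,"tx":0,"ty":0,"tz":1,"turn":0},
    {"fingers":0.4,"tx":0,"ty":0,"tz":1,"turn":0},
    {"fingers":0.65,"tx":0,"ty":0,"tz":1,"turn":0}
  ]
}}

```text
t: 14.92
tool_pos: [0.5137, -0.2131, 0.0305]
tool_rot: [-0.063, 0.998, -0.0, 0.0]
force: [-0.1, 0.6, -0.0]
grip_width: 0.0444
finger_force: 0.0
```

Request:
{"fn": "arm_command", "kwargs": {
  "targets": [
    {"fingers":0.65,"tx":0,"ty":0,"tz":0,"turn":0},
    {"fingers":0.65,"tx":0,"ty":0,"tz":0,"turn":0},
    {"fingers":0.65,"tx":0,"ty":0,"tz":0,"turn":0},
    {"fingers":0.65,"tx":0,"ty":0,"tz":-30,"turn":0},
    {"fingers":0.65,"tx":0,"ty":0,"tz":-70,"turn":0}
  ]
}}

```text
t: 15.55
tool_pos: [0.5125, -0.2123, 0.0998]
tool_rot: [-0.063, 0.998, 0.001, -0.001]
force: [1.5, -0.1, 1.3]
grip_width: 0.0613
finger_force: 0.0
```

Request:
{"fn": "arm_command", "kwargs": {
  "targets": [
    {"fingers":0.65,"tx":0,"ty":20,"tz":-45,"turn":0},
    {"fingers":0.65,"tx":0,"ty":70,"tz":-70,"turn":0},
    {"fingers":0.65,"tx":-5,"ty":128,"tz":-70,"turn":0},
    {"fingers":0.65,"tx":-10,"ty":186,"tz":-70,"turn":0},
    {"fingers":0.65,"tx":-15,"ty":244,"tz":-70,"turn":0}
  ]
}}

```text
t: 16.18
tool_pos: [0.4975, 0.0328, 0.1704]
tool_rot: [-0.062, 0.998, -0.0, 0.0]
force: [0.3, 0.4, 0.1]
grip_width: 0.0613
finger_force: 0.0
```

```bash
python3 -c "
from h import *
plan([.5025,.3075,.17],.159)"
```

```text
t16.18 pos [0.4975 0.0328 0.1704] yaw 0.125 -> tx -39.1 ty 272.0 tz 0.4 turn -0.034 |275|
```

Request:
{"fn": "arm_command", "kwargs": {
  "targets": [
    {"fingers":0.7,"tx":-8,"ty":55,"tz":0,"turn":0},
    {"fingers":0.7,"tx":-16,"ty":110,"tz":0,"turn":-0.01},
    {"fingers":0.7,"tx":-24,"ty":165,"tz":0,"turn":-0.02},
    {"fingers":0.7,"tx":-32,"ty":220,"tz":0,"turn":-0.03},
    {"fingers":0.7,"tx":-39,"ty":272,"tz":0,"turn":-0.034}
  ]
}}

```text
t: 16.8
tool_pos: [0.5023, 0.3078, 0.1702]
tool_rot: [-0.08, 0.997, -0.0, 0.0]
force: [0.7, 0.1, 0.6]
grip_width: 0.0661
finger_force: 0.0
```

Request:
{"fn": "arm_command", "kwargs": {
  "targets": [
    {"fingers":0.7,"tx":0,"ty":0,"tz":0,"turn":0},
    {"fingers":0.7,"tx":0,"ty":0,"tz":35,"turn":0},
    {"fingers":0.7,"tx":0,"ty":0,"tz":70,"turn":0},
    {"fingers":0.7,"tx":0,"ty":0,"tz":70,"turn":0},
    {"fingers":0.7,"tx":0,"ty":0,"tz":70,"turn":0}
  ]
}}

```text
t: 17.42
tool_pos: [0.5035, 0.3055, 0.1015]
tool_rot: [-0.079, 0.997, 0.0, 0.001]
force: [1.0, 0.3, -0.8]
grip_width: 0.0655
finger_force: 0.0
```

```bash
python3 -c "
from h import *
plan([.5025,.3075,.034],.159)"
```

```text
t17.43 pos [0.5035 0.3055 0.1015] yaw 0.158 -> tx 0.8 ty 2.1 tz 67.5 turn -0.001 |68|
```

Request:
{"fn": "arm_command", "kwargs": {
  "targets": [
    {"fingers":0.7,"tx":0,"ty":2,"tz":33,"turn":0},
    {"fingers":0.7,"tx":0,"ty":2,"tz":67,"turn":0},
    {"fingers":0.7,"tx":0,"ty":2,"tz":67,"turn":0},
    {"fingers":0.1,"tx":0,"ty":2,"tz":67,"turn":0},
    {"fingers":0.1,"tx":0,"ty":2,"tz":67,"turn":0}
  ]
}}

```text
t: 18.05
tool_pos: [0.5039, 0.3084, 0.0355]
tool_rot: [-0.08, 0.997, 0.001, 0.002]
force: [-0.5, -0.1, -0.1]
grip_width: 0.0492
finger_force: 0.0
```

Request:
{"fn": "arm_command", "kwargs": {
  "targets": [
    {"fingers":0.1,"tx":0,"ty":0,"tz":0,"turn":0},
    {"fingers":0.1,"tx":0,"ty":0,"tz":0,"turn":0},
    {"fingers":0.1,"tx":0,"ty":0,"tz":0,"turn":0},
    {"fingers":0.1,"tx":0,"ty":0,"tz":-15,"turn":0},
    {"fingers":0.1,"tx":0,"ty":0,"tz":-40,"turn":0}
  ]
}}

```text
t: 18.68
tool_pos: [0.5008, 0.3074, 0.0724]
tool_rot: [-0.08, 0.997, -0.0, -0.002]
force: [0.0, 0.2, -1.6]
grip_width: 0.0336
finger_force: 30.0
```

```bash
python3 -c "
from h import *
plan([.521,-.2973,.14],.093)"
```

```text
t18.68 pos [0.5008 0.3074 0.0724] yaw 0.159 -> tx 76.2 ty -600.3 tz -67.1 turn 0.066 |609|
```

Request:
{"fn": "arm_command", "kwargs": {
  "targets": [
    {"fingers":0.1,"tx":0,"ty":-10,"tz":-40,"turn":0.01},
    {"fingers":0.1,"tx":8,"ty":-62,"tz":-67,"turn":0.02},
    {"fingers":0.1,"tx":15,"ty":-120,"tz":-67,"turn":0.03},
    {"fingers":0.1,"tx":22,"ty":-178,"tz":-67,"turn":0.045},
    {"fingers":0.1,"tx":30,"ty":-236,"tz":-67,"turn":0.066}
  ]
}}

```text
t: 19.3
tool_pos: [0.5095, 0.0685, 0.1404]
tool_rot: [-0.047, 0.999, 0.0, 0.0]
force: [0.3, -0.1, -1.7]
grip_width: 0.0339
finger_force: 30.0
```

Request:
{"fn": "arm_command", "kwargs": {
  "targets": [
    {"fingers":0.1,"tx":4,"ty":-58,"tz":0,"turn":0},
    {"fingers":0.1,"tx":8,"ty":-116,"tz":0,"turn":0},
    {"fingers":0.1,"tx":12,"ty":-174,"tz":0,"turn":0},
    {"fingers":0.1,"tx":16,"ty":-232,"tz":0,"turn":0},
    {"fingers":0.1,"tx":20,"ty":-285,"tz":0,"turn":0}
  ]
}}

```text
t: 19.92
tool_pos: [0.5162, -0.2174, 0.1403]
tool_rot: [-0.046, 0.999, 0.0, 0.0]
force: [0.0, 0.6, -2.1]
grip_width: 0.0336
finger_force: 30.0
```

```bash
python3 -c "
from h import *
plan([.521,-.2973,.055],.093)"
```

```text
t19.93 pos [ 0.5162 -0.2174  0.1403] yaw 0.093 -> tx 2.6 ty -80.1 tz 85.3 turn -0.000 |117|
```

Request:
{"fn": "arm_command", "kwargs": {
  "targets": [
    {"fingers":0.1,"tx":1,"ty":-40,"tz":0,"turn":0},
    {"fingers":0.1,"tx":2,"ty":-79,"tz":10,"turn":0},
    {"fingers":0.1,"tx":2,"ty":-79,"tz":45,"turn":0},
    {"fingers":0.1,"tx":2,"ty":-79,"tz":75,"turn":0},
    {"fingers":0.1,"tx":2,"ty":-79,"tz":85,"turn":0}
  ]
}}

```text
t: 20.55
tool_pos: [0.5205, -0.2932, 0.0529]
tool_rot: [-0.047, 0.999, 0.002, -0.002]
force: [-0.5, 0.1, -1.7]
grip_width: 0.0338
finger_force: 30.0
```

```bash
python3 -c "
from h import *
capture('side');capture('side');capture('side')
plan([.521,-.2973,.0315],.093)"
```

```text
t20.70 pos [ 0.5222 -0.2944  0.0556] yaw 0.093 -> tx 1.5 ty -2.8 tz 24.1 turn 0.000 |24|
```

Request:
{"fn": "arm_command", "kwargs": {
  "targets": [
    {"fingers":0.1,"tx":1,"ty":-2,"tz":6,"turn":0},
    {"fingers":0.1,"tx":1,"ty":-2,"tz":12,"turn":0},
    {"fingers":0.1,"tx":1,"ty":-2,"tz":18,"turn":0},
    {"fingers":0.1,"tx":1,"ty":-2,"tz":22,"turn":0},
    {"fingers":0.1,"tx":1,"ty":-2,"tz":22,"turn":0}
  ]
}}

```text
t: 21.32
tool_pos: [0.5209, -0.2963, 0.0326]
tool_rot: [-0.047, 0.999, 0.0, -0.0]
force: [-0.6, 0.2, -1.8]
grip_width: 0.0338
finger_force: 30.0
```

Request:
{"fn": "arm_command", "kwargs": {
  "targets": [
    {"fingers":0.1,"tx":0,"ty":0,"tz":1,"turn":0},
    {"fingers":0.1,"tx":0,"ty":0,"tz":2,"turn":0},
    {"fingers":0.1,"tx":0,"ty":0,"tz":2,"turn":0},
    {"fingers":0.1,"tx":0,"ty":0,"tz":2,"turn":0},
    {"fingers":0.1,"tx":0,"ty":0,"tz":2,"turn":0}
  ]
}}

```text
t: 21.95
tool_pos: [0.5212, -0.2966, 0.0312]
tool_rot: [-0.047, 0.999, -0.0, 0.0]
force: [-0.6, 0.5, -2.5]
grip_width: 0.034
finger_force: 30.0
```

Request:
{"fn": "arm_command", "kwargs": {
  "targets": [
    {"fingers":0.1,"tx":0,"ty":0,"tz":1,"turn":0},
    {"fingers":0.1,"tx":0,"ty":0,"tz":1,"turn":0},
    {"fingers":0.1,"tx":0,"ty":0,"tz":1,"turn":0},
    {"fingers":0.5,"tx":0,"ty":0,"tz":1,"turn":0},
    {"fingers":0.7,"tx":0,"ty":0,"tz":1,"turn":0}
  ]
}}

```text
t: 22.58
tool_pos: [0.5214, -0.2968, 0.0305]
tool_rot: [-0.047, 0.999, -0.0, 0.0]
force: [-0.4, -0.3, 0.8]
grip_width: 0.0505
finger_force: 0.0
```

Request:
{"fn": "arm_command", "kwargs": {
  "targets": [
    {"fingers":0.7,"tx":0,"ty":0,"tz":0,"turn":0},
    {"fingers":0.7,"tx":0,"ty":0,"tz":0,"turn":0},
    {"fingers":0.7,"tx":0,"ty":0,"tz":0,"turn":0},
    {"fingers":0.7,"tx":0,"ty":0,"tz":-30,"turn":0},
    {"fingers":0.7,"tx":0,"ty":0,"tz":-70,"turn":0}
  ]
}}

```text
t: 23.2
tool_pos: [0.5203, -0.2958, 0.0997]
tool_rot: [-0.047, 0.999, 0.001, -0.001]
force: [0.3, 0.3, -0.4]
grip_width: 0.0658
finger_force: 0.0
```

Request:
{"fn": "arm_command", "kwargs": {
  "targets": [
    {"fingers":0.65,"tx":0,"ty":15,"tz":-45,"turn":0},
    {"fingers":0.65,"tx":0,"ty":65,"tz":-70,"turn":0},
    {"fingers":0.65,"tx":0,"ty":123,"tz":-70,"turn":0},
    {"fingers":0.65,"tx":0,"ty":181,"tz":-70,"turn":0},
    {"fingers":0.65,"tx":0,"ty":239,"tz":-70,"turn":0}
  ]
}}

```text
t: 23.82
tool_pos: [0.4986, -0.0569, 0.1704]
tool_rot: [-0.046, 0.999, -0.0, 0.0]
force: [0.1, -0.3, 0.7]
grip_width: 0.0612
finger_force: 0.0
```

Request:
{"fn": "arm_command", "kwargs": {
  "targets": [
    {"fingers":0.65,"tx":0,"ty":58,"tz":0,"turn":0},
    {"fingers":0.65,"tx":0,"ty":116,"tz":0,"turn":0},
    {"fingers":0.65,"tx":0,"ty":174,"tz":0,"turn":-0.03},
    {"fingers":0.65,"tx":0,"ty":232,"tz":0,"turn":-0.07},
    {"fingers":0.65,"tx":0,"ty":290,"tz":0,"turn":-0.107}
  ]
}}

```text
t: 24.45
tool_pos: [0.4716, 0.2321, 0.1704]
tool_rot: [-0.101, 0.995, 0.0, 0.0]
force: [1.0, -0.2, -0.5]
grip_width: 0.0608
finger_force: 0.0
```

```bash
python3 -c "
from h import *
plan([.4876,.3835,.10],.2)"
```

```text
t24.45 pos [0.4716 0.2321 0.1704] yaw 0.202 -> tx -46.0 ty 145.2 tz 70.4 turn 0.002 |168|
```

Request:
{"fn": "arm_command", "kwargs": {
  "targets": [
    {"fingers":0.65,"tx":-18,"ty":55,"tz":0,"turn":0},
    {"fingers":0.65,"tx":-36,"ty":110,"tz":0,"turn":0},
    {"fingers":0.65,"tx":-46,"ty":145,"tz":20,"turn":0},
    {"fingers":0.65,"tx":-46,"ty":145,"tz":60,"turn":0},
    {"fingers":0.65,"tx":-46,"ty":145,"tz":70,"turn":0}
  ]
}}

```text
t: 25.08
tool_pos: [0.4862, 0.3808, 0.097]
tool_rot: [-0.1, 0.995, -0.001, -0.003]
force: [1.1, -0.3, 0.0]
grip_width: 0.0613
finger_force: 0.0
```

```bash
python3 -c "
from h import *
capture('side');capture('side');capture('side')
plan([.4876,.3835,.034],.2)"
```

```text
t25.23 pos [0.4885 0.3811 0.1006] yaw 0.200 -> tx 0.4 ty 2.5 tz 66.6 turn -0.000 |67|
```

Request:
{"fn": "arm_command", "kwargs": {
  "targets": [
    {"fingers":0.65,"tx":0,"ty":2,"tz":33,"turn":0},
    {"fingers":0.65,"tx":0,"ty":2,"tz":66,"turn":0},
    {"fingers":0.65,"tx":0,"ty":2,"tz":66,"turn":0},
    {"fingers":0.1,"tx":0,"ty":2,"tz":66,"turn":0},
    {"fingers":0.1,"tx":0,"ty":2,"tz":66,"turn":0}
  ]
}}

```text
t: 25.85
tool_pos: [0.4894, 0.3841, 0.0366]
tool_rot: [-0.1, 0.995, 0.001, 0.002]
force: [0.6, -1.1, 0.2]
grip_width: 0.0442
finger_force: 0.0
```

Request:
{"fn": "arm_command", "kwargs": {
  "targets": [
    {"fingers":0.1,"tx":0,"ty":0,"tz":0,"turn":0},
    {"fingers":0.1,"tx":0,"ty":0,"tz":0,"turn":0},
    {"fingers":0.1,"tx":0,"ty":0,"tz":0,"turn":0},
    {"fingers":0.1,"tx":0,"ty":0,"tz":-15,"turn":0},
    {"fingers":0.1,"tx":0,"ty":0,"tz":-40,"turn":0}
  ]
}}

```text
t: 26.48
tool_pos: [0.4868, 0.3829, 0.0739]
tool_rot: [-0.1, 0.995, -0.0, -0.001]
force: [0.6, -0.5, -1.8]
grip_width: 0.024
finger_force: 30.0
```

```bash
python3 -c "
from h import *
plan([.5282,-.379,.14],.093)"
```

```text
t26.48 pos [0.4868 0.3829 0.0739] yaw 0.200 -> tx 111.1 ty -755.0 tz -65.3 turn 0.107 |766|
```

Request:
{"fn": "arm_command", "kwargs": {
  "targets": [
    {"fingers":0.1,"tx":0,"ty":-10,"tz":-40,"turn":0.02},
    {"fingers":0.1,"tx":8,"ty":-60,"tz":-65,"turn":0.04},
    {"fingers":0.1,"tx":16,"ty":-118,"tz":-65,"turn":0.06},
    {"fingers":0.1,"tx":24,"ty":-176,"tz":-65,"turn":0.08},
    {"fingers":0.1,"tx":33,"ty":-234,"tz":-65,"turn":0.107}
  ]
}}

```text
t: 27.1
tool_pos: [0.5019, 0.1458, 0.14]
tool_rot: [-0.046, 0.999, -0.0, 0.001]
force: [0.7, -0.1, -0.6]
grip_width: 0.0236
finger_force: 30.0
```

Request:
{"fn": "arm_command", "kwargs": {
  "targets": [
    {"fingers":0.1,"tx":2,"ty":-58,"tz":0,"turn":0},
    {"fingers":0.1,"tx":4,"ty":-116,"tz":0,"turn":0},
    {"fingers":0.1,"tx":6,"ty":-174,"tz":0,"turn":0},
    {"fingers":0.1,"tx":8,"ty":-232,"tz":0,"turn":0},
    {"fingers":0.1,"tx":10,"ty":-290,"tz":0,"turn":0}
  ]
}}

```text
t: 27.72
tool_pos: [0.5189, -0.1441, 0.1399]
tool_rot: [-0.047, 0.999, -0.0, 0.0]
force: [0.6, 0.6, -0.9]
grip_width: 0.0235
finger_force: 30.0
```

```bash
python3 -c "
from h import *
plan([.5282,-.379,.055],.093)"
```

```text
t27.73 pos [ 0.5189 -0.1441  0.1399] yaw 0.093 -> tx 12.7 ty -234.8 tz 85.0 turn 0.000 |250|
```

Request:
{"fn": "arm_command", "kwargs": {
  "targets": [
    {"fingers":0.1,"tx":3,"ty":-55,"tz":0,"turn":0},
    {"fingers":0.1,"tx":6,"ty":-110,"tz":0,"turn":0},
    {"fingers":0.1,"tx":9,"ty":-165,"tz":0,"turn":0},
    {"fingers":0.1,"tx":12,"ty":-215,"tz":0,"turn":0},
    {"fingers":0.1,"tx":12,"ty":-234,"tz":10,"turn":0}
  ]
}}

```text
t: 28.35
tool_pos: [0.529, -0.3797, 0.1306]
tool_rot: [-0.045, 0.999, -0.001, 0.001]
force: [-0.5, 0.9, -2.0]
grip_width: 0.0236
finger_force: 30.0
```

Request:
{"fn": "arm_command", "kwargs": {
  "targets": [
    {"fingers":0.1,"tx":0,"ty":0,"tz":25,"turn":0},
    {"fingers":0.1,"tx":0,"ty":0,"tz":50,"turn":0},
    {"fingers":0.1,"tx":0,"ty":0,"tz":70,"turn":0},
    {"fingers":0.1,"tx":0,"ty":0,"tz":75,"turn":0},
    {"fingers":0.1,"tx":0,"ty":0,"tz":75,"turn":0}
  ]
}}

```text
t: 28.98
tool_pos: [0.5291, -0.3764, 0.0545]
tool_rot: [-0.047, 0.999, -0.0, 0.0]
force: [0.3, 0.1, -1.5]
grip_width: 0.0237
finger_force: 30.0
```

```bash
python3 -c "
from h import *
capture('side');capture('side');capture('side')
plan([.5282,-.379,.031],.093)"
```

```text
t29.12 pos [ 0.5295 -0.3768  0.0554] yaw 0.093 -> tx 1.5 ty -2.0 tz 24.4 turn 0.000 |25|
```

Request:
{"fn": "arm_command", "kwargs": {
  "targets": [
    {"fingers":0.1,"tx":1,"ty":-2,"tz":6,"turn":0},
    {"fingers":0.1,"tx":1,"ty":-2,"tz":12,"turn":0},
    {"fingers":0.1,"tx":1,"ty":-2,"tz":18,"turn":0},
    {"fingers":0.1,"tx":1,"ty":-2,"tz":22,"turn":0},
    {"fingers":0.1,"tx":1,"ty":-2,"tz":22,"turn":0}
  ]
}}

```text
t: 29.75
tool_pos: [0.5278, -0.3781, 0.0315]
tool_rot: [-0.047, 0.999, 0.0, -0.0]
force: [-0.1, -0.0, -1.6]
grip_width: 0.0238
finger_force: 30.0
```

Request:
{"fn": "arm_command", "kwargs": {
  "targets": [
    {"fingers":0.1,"tx":0,"ty":0,"tz":1,"turn":0},
    {"fingers":0.1,"tx":0,"ty":0,"tz":2,"turn":0},
    {"fingers":0.1,"tx":0,"ty":0,"tz":2,"turn":0},
    {"fingers":0.1,"tx":0,"ty":0,"tz":2,"turn":0},
    {"fingers":0.1,"tx":0,"ty":0,"tz":2,"turn":0}
  ]
}}

```text
t: 30.38
tool_pos: [0.5283, -0.3786, 0.0307]
tool_rot: [-0.047, 0.999, -0.0, 0.0]
force: [-1.9, 1.5, 3.7]
grip_width: 0.0236
finger_force: 30.0
```

Contact (3.7 N), so release, rise and back off to look at the whole rack.

Request:
{"fn": "arm_command", "kwargs": {
  "targets": [
    {"fingers":0.1,"tx":0,"ty":0,"tz":0,"turn":0},
    {"fingers":0.4,"tx":0,"ty":0,"tz":0,"turn":0},
    {"fingers":0.6,"tx":0,"ty":0,"tz":0,"turn":0},
    {"fingers":0.6,"tx":0,"ty":0,"tz":0,"turn":0},
    {"fingers":0.6,"tx":0,"ty":0,"tz":0,"turn":0}
  ]
}}

```text
t: 31.0
tool_pos: [0.528, -0.3783, 0.0299]
tool_rot: [-0.047, 0.999, 0.0, -0.0]
force: [-0.3, -0.1, -0.2]
grip_width: 0.0558
finger_force: 0.0
```

Request:
{"fn": "arm_command", "kwargs": {
  "targets": [
    {"fingers":0.6,"tx":0,"ty":0,"tz":-20,"turn":0},
    {"fingers":0.6,"tx":0,"ty":0,"tz":-60,"turn":0},
    {"fingers":0.6,"tx":0,"ty":0,"tz":-110,"turn":0},
    {"fingers":0.6,"tx":-30,"ty":40,"tz":-150,"turn":0},
    {"fingers":0.6,"tx":-60,"ty":80,"tz":-190,"turn":0}
  ]
}}

```text
t: 31.62
tool_pos: [0.5797, -0.2948, 0.2217]
tool_rot: [-0.046, 0.999, -0.001, 0.001]
force: [0.4, -0.9, -0.5]
grip_width: 0.0568
finger_force: 0.0
```

Request:
{"fn": "arm_command", "kwargs": {
  "targets": [
    {"fingers":0.6,"tx":-20,"ty":40,"tz":0,"turn":0},
    {"fingers":0.6,"tx":-20,"ty":40,"tz":0,"turn":0},
    {"fingers":0.6,"tx":-20,"ty":40,"tz":0,"turn":0},
    {"fingers":0.6,"tx":-20,"ty":40,"tz":0,"turn":0},
    {"fingers":0.6,"tx":-20,"ty":40,"tz":0,"turn":0}
  ]
}}

```text
t: 32.25
tool_pos: [0.5948, -0.2545, 0.2179]
tool_rot: [-0.046, 0.999, 0.0, -0.0]
force: [-0.1, -0.8, -0.1]
grip_width: 0.0563
finger_force: 0.0
```

```bash
python3 - <<'E'
from h import *
plan([.6,-.25,.22],.093)
C=cal("wrist");np.savez("pics/w4.npz",*C);im=capture("wrist");cv2.imwrite("pics/w4.png",im[...,::-1])
E
```

```text
t32.25 pos [ 0.5948 -0.2545  0.2179] yaw 0.092 -> tx -5.6 ty 4.0 tz -2.1 turn -0.001 |7|
```

View pics/w4.png

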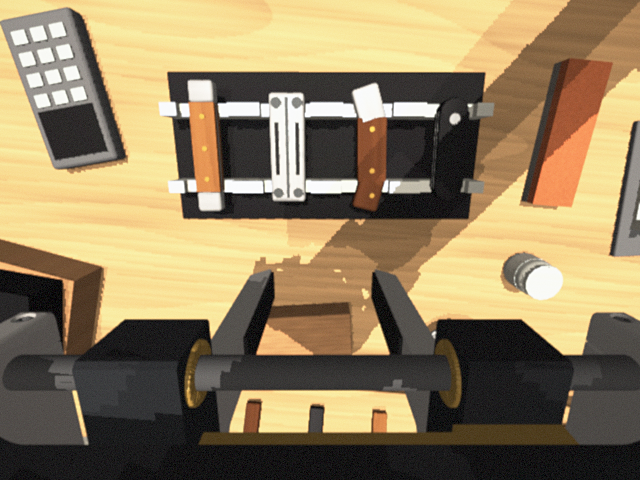

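All four lie in the rack's notches: long knife (205,145), plier tool (288,147), bent knife (370,147), penknife (450,148). A quick numeric check before hand-in.

```bash
python3 - <<'E'
from h import *
z=np.load("pics/w4.npz");C=[z["arr_%d"%i] for i in range(3)]
B=frame([(485,72),(469,218),(184,218),(169,73)],"rack",C,.012);c=B.mean(0)
yaw=.09;r=np.array([[np.cos(yaw),np.sin(yaw)],[-np.sin(yaw),np.cos(yaw)]])
for n,a,b,h in[("long",(201,81),(210,209),.056),("plier",(287,93),(288,201),.058),("bent",(365,86),(369,208),.056),("bent grip",(372,118),(371,176),.056),("pen",(454,97),(448,200),.058)]:
    P=ray(C,[a,b],h);print(n,"len %.0f"%(1e3*np.linalg.norm(P[1]-P[0])),(r@(P.mean(0)-c)[:2]*1e3).round(1))
print(hand_in())
E
```

```text
rack edges mm [336, 158, 338, 157] centre [ 0.5177 -0.2564  0.012 ]
long len 123 [  -0.7 -120.9]
plier len 103 [  0.2 -39.3]
bent len 117 [ 0.7 39.7]
bent grip len 56 [-1.4 44. ]
pen len 98 [  1.3 122.5]
the job is handed in; nothing more can be done
None
```

All four tools were set down in reversed order in their own notches, each measured within about 3 mm of its place, and the job was handed in at about 32 s; the verdict was not shown.

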